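# Close the key machine's accessory box with its tilt-in cover

## Robot

A 7-joint arm with a two-finger parallel gripper is mounted at the origin on the work surface. World frame = base frame: x ahead of the robot, y to its left, z up, the work surface at z = 0. Lengths are in m, angles in rad, forces in N, time in s.
With the tool pointing down it reaches from about 0.4 to 0.75 m from the base axis. Payload 19.5 kg.
Tool frame: the origin (TCP) lies at the very end of the fingers, on their centre line; the grasp point (between the pads) lies 19 mm behind it (bot.grip_depth is the distance from the TCP to the grasp point, in m); z points along the fingers, y is the line along which they close (so a half turn about z gives the same grasp; the last joint's range is limited). The gripper opens to 85 mm and grips with 20 to 120 N. Pads are 22 mm wide; open, the fingers measure 114 mm over their backs; the gripper's body (76 mm by 85 mm) begins 54 mm behind the grasp point. The pads swing forward as they close: fully open they stand 13 mm farther back than shut.
Start: joints at [1.306, 0.707, -0.028, 1.485, 0.022, 0.951, -0.075], TCP at [0.127, -0.561, 0.231] pointing down, gripper open.
Joint ranges: [-2.71, 2.71], [-0.32, 2.16], [-1.57, 1.52], [0, 2.45], [-1.46, 4.6], [0, 2.02], [-2.83, 2.83]. Speed limits (rad/s): [1.89, 1.89, 2.57, 2.57, 3.01, 3.01, 3.01].

## Interface

Orientations are given as a unit quaternion [x, y, z, w].
In Python, from cell import bot gives the robot as it stands. Calls block until the motion is done:
- bot.reach(position, orientation): joint-space move of the TCP to a pose.
- bot.move_l(position, attitude=None, speed=0.15, f_stop=None): straight line of the TCP; attitude=None keeps the orientation; speed is the mean speed in m/s. With f_stop (N) it stops when the force on the tool has changed by that much, and returns True; else False.
- bot.set_joints(angles): joint-space move.
- bot.grip(opening): opening from 0.0 (shut) to 1.0 (fully open); the grip force is fixed at half the most; returns when the fingers have stopped.
- bot.pause(seconds).
- bot.solve_ik(position, orientation): joint angles nearest the present ones, or None.
- bot.get_obs(): the state.
- bot.get_image(name): name is "side" or "top" or "wrist"; returns (picture, depth): 400x640x3 uint8, red, green, blue; 400x640 float32, m along the optical axis (not along the pixel's ray), 0 where there is no reading.
- bot.calibration(name): a dict with "intrinsics" (3x3 intrinsics, pixels), "distortion" ([k1, k2, p1, p2, k3] as OpenCV has them; the pictures are not rectified), "rvec" (rotation vector, rad) and "tvec" (3), from world to camera coordinates, as OpenCV has them. Camera axes: x right, y down, z forward; pixel columns grow to the right and rows downward; lengths in m; the calibration is good to about 2 mm. A picture is of the moment at which its call begins: read the wrist's pose just before it. calibration takes no time and is no camera call; for the wrist camera it gives the pose at the moment of the call.
A pose or a line that the arm cannot do raises bot.Unreachable and nothing moves.
- bot.sign_off(): hands the job in; it is judged then, once.
The state is a dict: "clock": time; "joints": joint angles; "joint_velocities": joint speeds; "tau": joint torques, N m; "eef_pos": TCP position; "tcp_rot": TCP orientation; "contact_force": force on the tool from outside, world axes, zero at the start; "moment": the same for the moment, N m; "width": opening from 0.0 (shut) to 1.0 (fully open); "finger_force": force on a finger pad.
Only numpy, scipy, OpenCV 4.12 (cv2) and the standard library are available. Lean on these libraries where they do the work, as an engineer would, in place of code of your own. Each camera call takes 0.05 s, during which the arm holds its last target. There are 200 camera calls.

## Task

Fit the longer of the two handled aluminium covers into the key machine's open accessory box, so that it lies flat on the ledges inside with each end under its lip, and let go of it. It is longer than the opening: it goes in tilted, one end tucked deep under the wide lip until the other end drops inside, and is then drawn back to the middle. Leave the shorter cover where it is.

Things in the scene. Friction and masses are not known exactly. Their poses are not given: they have to be found in the camera images.
- case: Low grey steel box fixed to the counter, open on top, 148 (x) x 237 (y) x 64 mm high. Origin on the counter under the centre of the opening, which is 136 mm in x (plain walls) by 160 mm in y (-80 to +80). Two flat end lips, z 60 to 64 mm, roof pockets: the wide lip at +y, from y = 80 to the inner wall at 126; the narrow one at -y, from y = -80 to the inner wall at -99.
- seat (a point): In the box, where the centre of the cover's underside belongs: under the opening's centre at ledge height, 30 mm above the counter. Axes as the box's (+y to the wide lip). Flat ledges at this height, full width, from y = 70 to 126 and y = -99 to -58 mm, leave 30 mm free height under the lips; between them a floor 26 mm lower with spare cutters.
- cover: The right cover: flat aluminium plate 110 (its x) x 184 (its y) x 6 mm, with a dark steel upright grip block centred on top, 50 mm in x, 14 mm in y, from 6 to 61 mm above the underside. Origin at the centre of the underside, z up. About 0.3 to 0.6 kg, balanced at the grip; same after a half turn. Starts flat on the counter right of the box.
- short_cover: A cover of the same make that is too short: plate 110 mm (its x) by 130 mm (its y) by 6 mm, same grip block, same origin. It lies flat on the counter beside the right one, nearer or farther from the robot.
Mind the look-alikes: they are no part of the job. What is shaped like the cover but purple or red is not meant.

How it is judged:
By the outcome, as a careful person would: the job done as asked, in the order asked, and still so for the second after the job is handed in, with the robot touching nothing.
It also fails if it takes over 45 s, if anything falls off the work surface, if the arm or the gripper's body presses on something with over 40 N, if the wrist force passes 120 N, or if a joint passes its speed limit or range.

## Working session

There is one attempt and no reset: what is moved stays moved. The work goes in short steps, each a Python script; the robot and the scene stay as the last script left them, time stands still between calls to the robot, and variables do not carry over. Pictures are saved under pics/ and viewed, at most 10 in all, crops included, and the job is handed in when it is done.

```bash
ls; mkdir -p pics; python3 - <<'E'
from cell import bot
import cv2,numpy as np
for n in ("top","side"):
    im,d=bot.get_image(n); cv2.imwrite(f"pics/{n}0.png",im[:,:,::-1]); np.savez(f"{n}0.npz",im=im,d=d)
    c=bot.calibration(n); R=cv2.Rodrigues(c["rvec"])[0]; print(n,c["intrinsics"],c["distortion"],(-R.T@c["tvec"].ravel()).round(3),R.round(2).tolist())
o=bot.get_obs();print(o)
E
```

```text
pics
top [[429.74251368   0.         326.58201638]
 [  0.         429.74251368 207.81878752]
 [  0.           0.           1.        ]] [0.00275417 0.         0.         0.         0.        ] [ 0.242 -0.135  1.036] [[0.01, -1.0, -0.0], [-0.98, -0.01, -0.2], [0.2, 0.01, -0.98]]
side [[478.05988413   0.         318.20551247]
 [  0.         478.05988413 201.38749896]
 [  0.           0.           1.        ]] [-0.14703271  0.          0.          0.          0.        ] [0.212 0.772 0.704] [[-0.97, -0.25, 0.0], [-0.14, 0.56, -0.82], [0.2, -0.79, -0.58]]
{'clock': 0.1, 'joints': array([ 1.30630184,  0.70701294, -0.02760569,  1.48490587,  0.02200513,
        0.95086149, -0.07551567]), 'joint_velocities': array([-1.96026562e-03, -2.32226969e-03,  2.50116011e-05, -3.66036004e-03,
        5.55354666e-04,  1.27198212e-03,  4.39600756e-04]), 'tau': array([-8.65701295e-04, -8.84289265e+01,  1.23563759e+00, -2.36457717e+01,
        1.69197831e-02,  4.99475907e-03, -1.08988199e-04]), 'eef_pos': array([ 0.12700067, -0.56059204,  0.2309012 ]), 'tcp_rot': array([ 9.93802914e-01,  1.11155623e-01, -6.65194760e-05, -4.37492584e-04]), 'contact_force': array([0.25247246, 0.20348265, 0.38482027]), 'moment': array([ 0.00021941, -0.02948758, -0.00700182]), 'finger_force': 0.0, 'width': 0.9985119091034526}
```

View pics/top0.png

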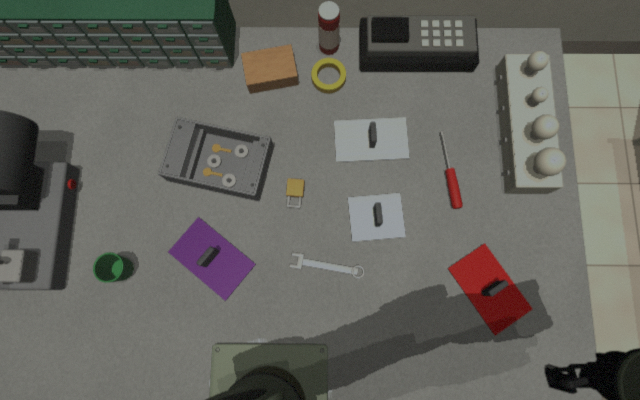

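View pics/side0.png

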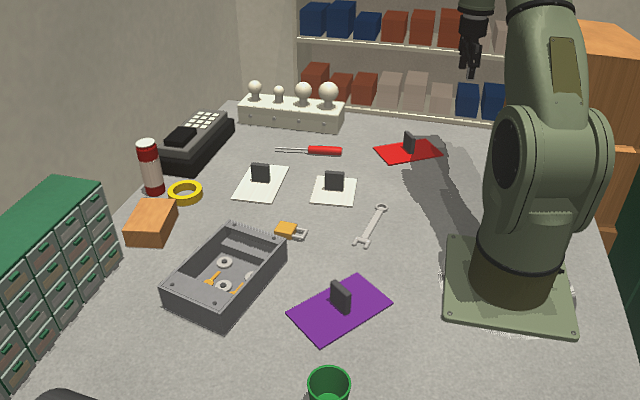

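The top view shows the long white cover at (372,139), the short one at (377,217), and the box at (217,158) with its wide lip on the left (world +y). Next I'll measure their poses.

```bash
cat > v.py <<'E'
import cv2,numpy as np
from cell import bot
def cam(n):
    c=bot.calibration(n); R=cv2.Rodrigues(np.array(c["rvec"]))[0]; return c["intrinsics"],c["distortion"],R,np.array(c["tvec"]).ravel()
def rays(uv,C):
    K,D,R,t=C; p=cv2.undistortPoints(np.float64(uv).reshape(-1,1,2),K,D).reshape(-1,2)
    return -R.T@t,np.c_[p,np.ones(len(p))]          # camera-frame, z=1
def onplane(uv,C,z):
    o,r=rays(uv,C); w=r@C[2]; return (o+w*((z-o[2])/w[:,2])[:,None])[:,:2]
def cloud(d,C):
    v,u=np.mgrid[:400,:640]; o,r=rays(np.c_[u.ravel(),v.ravel()],C)
    P=o+(r*d.reshape(-1,1))@C[2]; P[d.ravel()==0]=np.nan; return P.reshape(400,640,3)
def rect(xy):
    (c,(w,h),a)=cv2.minAreaRect(np.float32(xy*1000)); a=np.radians(a)
    if w>h: a-=np.pi/2; w,h=h,w
    a=(a+np.pi/2)%np.pi-np.pi/2   # yaw of frame whose y is long axis
    return np.array(c)/1000,w,h,a
E
python3 - <<'E'
from v import *
for n in("top","side"):
    f=np.load(n+"0.npz"); im,d=f["im"],f["d"]; C=cam(n); P=cloud(d,C)
    hsv=cv2.cvtColor(im,cv2.COLOR_RGB2HSV)
    m=((hsv[...,2]>(165 if n=="top" else 190))&(hsv[...,1]<40)&(P[...,2]<.03)&(P[...,2]>-.01)&(P[...,0]>.2)).astype(np.uint8)
    m=cv2.morphologyEx(m,cv2.MORPH_OPEN,np.ones((3,3)))
    for c in cv2.findContours(m,0,2)[0]:
        if cv2.contourArea(c)>600: print(n,"cover",cv2.contourArea(c),rect(onplane(c.reshape(-1,2),C,.006)))
    z=P[...,2]; 
    b=((z>.035)&(z<.075)&(P[...,0]>.15)).astype(np.uint8)
    k,L,S,cen=cv2.connectedComponentsWithStats(b)
    for i in range(1,k):
        if S[i,4]>25:
            q=P[L==i]; print(n,"blob",S[i],cen[i].round(),np.median(q[:,2]).round(3))
            top=q[q[:,2]>(.058 if S[i,4]>300 else .055)]
            if len(top)>8: print("   ",len(top),np.median(top[:,2]),rect(top[:,:2]))
im=cv2.imread("pics/top0.png")[95:255,150:430]; cv2.imwrite("pics/crop.png",cv2.resize(im,None,fx=2.8,fy=2.8,interpolation=2))
E
```

```text
top blob [   0    7  234   57 2272] [123.  55.] 0.052
    907 0.06646641816774435 (array([0.83053772, 0.39087054]), 126.47518920898438, 585.137451171875, np.float64(0.22083401141079162))
top blob [ 360   18  119   49 1965] [414.  55.] 0.05
    434 0.06667599448212308 (array([ 0.83683179, -0.34432269]), 88.587158203125, 282.8404846191406, np.float64(-0.3369459374359698))
top blob [318  32  21  17 183] [328.  42.] 0.056
    93 0.0648228804401153 (array([ 0.87482977, -0.12765208]), 22.298704147338867, 51.66801834106445, np.float64(-0.18198378413920202))
top blob [ 241   44   57   44 1812] [269.  65.] 0.05
top blob [ 499   54   64  137 5197] [525. 123.] 0.07
    4520 0.07056754405518406 (array([ 0.66046338, -0.619487  ]), 112.10405731201172, 339.4947509765625, np.float64(-1.5680014872131494))
top blob [ 158  117  114   81 2883] [211. 155.] 0.064
    2376 0.06405479715100798 (array([0.56604443, 0.13789473]), 149.57374572753906, 239.12445068359375, np.float64(-0.20987613550003803))
top blob [369 121   8  24 151] [373. 132.] 0.06
    118 0.06088106701608398 (array([ 0.63036414, -0.23933443]
[... 2832 characters left out ...]
.064
    2937 0.06511899286878009 (array([0.56557422, 0.13805864]), 152.57899475097656, 241.11053466796875, np.float64(-0.2130399708750521))
side blob [   0  232  121  160 2751] [ 56. 311.] 0.051
    1137 0.0668845571863923 (array([0.82675006, 0.31278055]), 10.137754440307617, 376.4751892089844, np.float64(-0.0007029413697263731))
side blob [330 280  22  26 330] [341. 292.] 0.056
    152 0.06220645680307668 (array([0.32643115, 0.14749234]), 14.476354598999023, 49.656700134277344, np.float64(0.9087639743102707))
side blob [307 365  44  35 883] [329. 380.] 0.061
    507 0.06960453185339632 (array([0.30054352, 0.35787708]), 61.447628021240234, 65.66521453857422, np.float64(-1.3679847753632686))
```

View pics/crop.png

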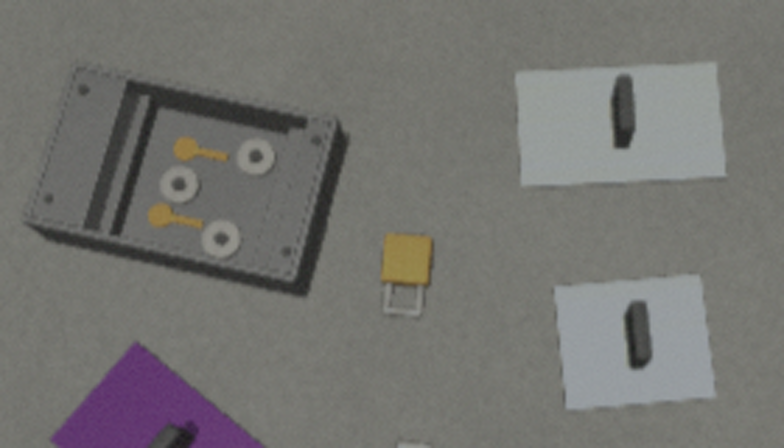

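The crop confirms the wide lip on the left (+y) at about (75,150), the narrow lip at (310,200), and the long cover's grip at (622,110). Next I'll check IK for the whole path, then grasp.

```bash
cat > plan.py <<'E'
from v import *
from scipy.spatial.transform import Rotation as Ro
A=-.211; yd=np.array([-np.sin(A),np.cos(A),0]); BOX=np.array([.5658,.1380,0])-.0135*yd
COV=np.array([.630,-.2395,0]); CA=.057; H=.026
def tool(org,yaw,th=0,h=H):          # plate underside centre -> tcp pose
    R=Ro.from_euler("z",yaw)*Ro.from_euler("x",-th,degrees=True)
    return org+R.apply([0,0,h]),(R*Ro.from_euler("x",np.pi)).as_quat()
def box(yl,zl,th,dy=0):
    t=np.radians(th); return tool(BOX+yd*(yl-92*np.cos(t))/1000+np.array([0,0,(zl+92*np.sin(t))/1000]),A,th)
PATH=[(68,125,20),(68,42,20),(95,38,20),(114,34,20),(114,34,0),(92,34,0),(92,29,0)]
E
python3 - <<'E'
from plan import *
up=tool(COV+[0,0,.15],CA)
for p in [up,tool(COV,CA)]+[box(*w) for w in PATH]:
    q=bot.solve_ik(*p); print(p[0].round(3),None if q is None else np.round(q,2))
bot.reach(*up); bot.grip(.7)
print(bot.move_l(tool(COV,CA)[0],speed=.12,f_stop=15)); bot.grip(0)
o=bot.get_obs(); print(o["clock"],o["eef_pos"],o["width"],o["finger_force"])
bot.move_l(tool(COV+[0,0,.16],CA)[0],speed=.12)
o=bot.get_obs(); print(o["clock"],o["eef_pos"],o["width"],o["contact_force"])
for n in("top","side"):
    im,d=bot.get_image(n); cv2.imwrite(f"pics/{n}1.png",im[:,:,::-1])
E
```

```text
[ 0.63  -0.24   0.176] [ 0.27  0.94  0.12  1.14 -0.11  1.07 -1.12]
[ 0.63  -0.24   0.026] [ 0.26  1.12  0.13  1.24 -0.17  0.79 -1.08]
[0.561 0.115 0.181] [-0.75  1.    0.83  1.4  -0.39  1.11 -1.74]
[0.561 0.115 0.098] [-0.78  1.16  0.92  1.46 -0.61  1.01 -1.6 ]
[0.567 0.142 0.094] [-0.8   1.19  0.94  1.4  -0.63  1.07 -1.64]
[0.571 0.16  0.09 ] [-0.82  1.21  0.96  1.35 -0.64  1.11 -1.67]
[0.568 0.146 0.06 ] [-0.49  1.    0.39  1.61 -0.56  0.64 -1.59]
[0.563 0.125 0.06 ] [-0.44  0.98  0.35  1.65 -0.52  0.61 -1.58]
[0.563 0.125 0.055] [-0.44  0.99  0.35  1.65 -0.53  0.6  -1.58]
False
4.5167 [ 0.63015656 -0.23948037  0.0263454 ] 0.15223096481355589 59.70386445522308
6.0 [ 0.62975511 -0.23941578  0.18531497] 0.1572342819122701 [-0.33658623 -0.15135266 -4.68651757]
```

```bash
python3 - <<'E'
from plan import *
bot.reach(*box(*PATH[0])); bot.pause(.3)
o=bot.get_obs(); print(o["clock"],o["eef_pos"]-box(*PATH[0])[0],o["contact_force"],o["moment"])
for n in("side","top"):
    im,d=bot.get_image(n); P=cloud(d,cam(n)); np.savez(n+"2.npz",im=im,d=d); cv2.imwrite(f"pics/{n}2.png",im[:,:,::-1])
E
```

```text
7.775 [ 1.48179557e-04 -5.68423028e-04 -2.03538862e-05] [ 0.2134018   0.78503551 -4.95155216] [ 0.73204912 -0.14356905  0.03417412]
```

View pics/side2.png

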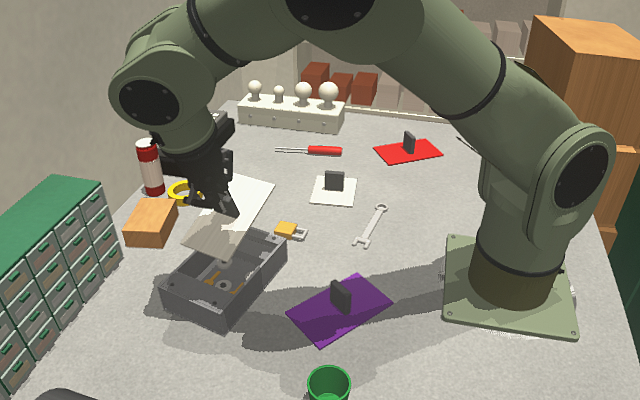

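The side view shows the cover held above the box with its +y end low, around (215,250). I'll check its actual pose in the hand from depth before inserting it.

```bash
python3 - <<'E'
from plan import *
for n in("side","top"):
    f=np.load(n+"2.npz"); P=cloud(f["d"],cam(n)).reshape(-1,3)
    T,q=box(*PATH[0]); R=(Ro.from_quat(q)*Ro.from_euler("x",-np.pi)); org=T-R.apply([0,0,H])
    L=R.inv().apply(P-org)*1000
    m=(abs(L[:,0])<75)&(abs(L[:,1])<115)&(abs(L[:,2]-6)<30)&((abs(L[:,1])>25)|(abs(L[:,0])>42))
    L=L[m]
    for it in range(4):
        M=np.c_[L[:,:2],np.ones(len(L))]; s=np.linalg.lstsq(M,L[:,2],rcond=None)[0]; L=L[abs(M@s-L[:,2])<(8 if it<2 else 4)]
    print(n,len(L),"slopes deg",np.degrees(s[:2]).round(2),"z",s[2].round(1),"x",np.percentile(L[:,0],[.5,99.5]).round(1),"y",np.percentile(L[:,1],[.5,99.5]).round(1))
    print(rect(L[:,:2]/1000))
E
```

```text
side 3090 slopes deg [ 0.09 -0.01] z 6.5 x [-56.2  53.9] y [-92.6  90. ]
(array([-0.00060761, -0.00175117]), 112.71640014648438, 185.3912353515625, np.float64(-0.008570851336201946))
top 2240 slopes deg [-0.01  0.01] z 5.6 x [-54.5  55.1] y [-93.8  89.5]
(array([ 0.00073273, -0.00040491]), 111.27833557128906, 188.55992126464844, np.float64(0.0022939218672437534))
```

The cover sits in the hand as modelled, so I'll insert it.

```bash
python3 - <<'E'
from plan import *
for w,sp in zip(PATH[1:6],(.08,.04,.04,.025,.04)):
    p=box(*w); hit=bot.move_l(p[0],p[1],speed=sp,f_stop=12)
    o=bot.get_obs(); print(w,hit,round(o["clock"],2),((o["eef_pos"]-p[0])*1000).round(1),o["contact_force"].round(1))
    if hit: break
for n in("side","top"):
    im,d=bot.get_image(n); np.savez(n+"3.npz",im=im,d=d)
    c=im[190:350,120:320] if n=="side" else im[90:230,120:320]
    cv2.imwrite(f"pics/{n}3.png",cv2.resize(c[:,:,::-1],None,fx=3,fy=3,interpolation=2))
E
```

```text
(68, 42, 20) False 9.07 [0.2 0.  0.5] [ 0.5 -0.2 -4.6]
(95, 38, 20) False 9.9 [-0.  -0.3  0. ] [-0.3 -0.8 -4.5]
(114, 34, 20) False 10.53 [-0.  -0.2 -0. ] [-0.  -0.9 -4.4]
(114, 34, 0) False 12.01 [-0.   0.4  0. ] [ 0.2 -0.7 -5.4]
(92, 34, 0) False 12.71 [ 0.   0.2 -0. ] [-0.5  0.2 -5.5]
```

View pics/side3.png

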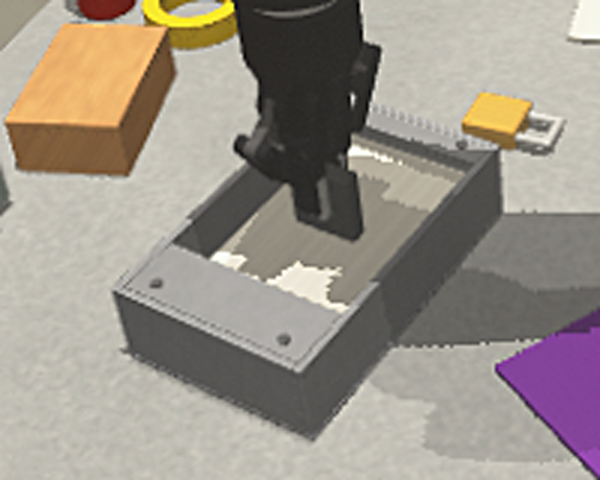

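The crop shows the cover flat inside the box, one end under the wide lip (around (230,300)) and the other under the narrow lip (around (400,150)). It moved in without contact. Next I'll lower it, release, retreat and check.

```bash
python3 - <<'E'
from plan import *
p=box(92,27,0); hit=bot.move_l(p[0],p[1],speed=.015,f_stop=5)
o=bot.get_obs(); print(hit,o["eef_pos"][2]-H,o["contact_force"])
bot.grip(.45); bot.pause(.2)
bot.move_l(box(92,180,0)[0],speed=.1)
bot.reach([.42,-.12,.35],p[1]); bot.pause(.3); print(bot.get_obs()["clock"])
for n in("side","top"):
    im,d=bot.get_image(n); C=cam(n); P=cloud(d,C)
    c=im[190:350,120:320] if n=="side" else im[90:230,120:320]
    cv2.imwrite(f"pics/{n}4.png",cv2.resize(c[:,:,::-1],None,fx=3,fy=3,interpolation=2))
    L=Ro.from_euler("z",A).inv().apply(P.reshape(-1,3)-BOX)*1000
    b=L[(L[:,2]>82)&(L[:,2]<100)&(abs(L[:,0])<60)&(abs(L[:,1])<70)]
    if len(b)>8: print(n,"grip top",len(b),np.median(b[:,2]),rect(b[:,:2]/1000))
    m=L[(abs(L[:,0])<50)&(abs(L[:,1])<72)&(abs(L[:,2]-36)<12)&((abs(L[:,1])>20)|(abs(L[:,0])>35))]
    if len(m)>50: s=np.linalg.lstsq(np.c_[m[:,:2],np.ones(len(m))],m[:,2],rcond=None)[0]; print(n,len(m),np.degrees(s[:2]).round(2),s[2])
E
```

```text
True 0.03028520383287722 [-2.5075315  -0.05229172 10.01758613]
16.8833
side grip top 177 90.88380906178163 (array([-0.00132987,  0.00113128]), 15.481537818908691, 49.38076400756836, np.float64(1.56812171411213))
side 1404 [0.07 0.41] 37.509212842659004
```

View pics/top4.png

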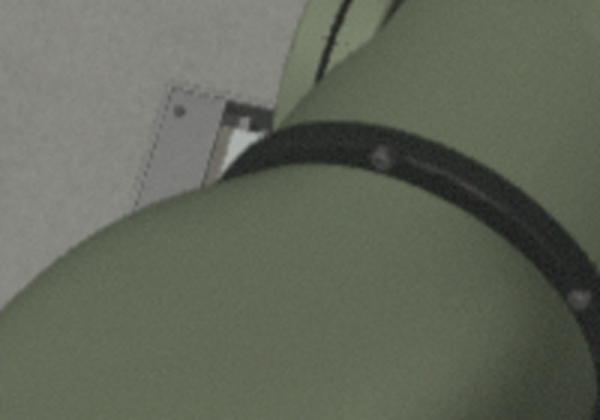

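The top view is blocked by the arm. The side-view depth shows the grip top at 91 mm (30 + 61), centred to about 1 mm, with the plate level to within 0.5°. The cover is seated, so I'll hand it in.

```bash
python3 -c "
from cell import bot
print(bot.sign_off())"
```

```text
the job is handed in; nothing more can be done
None
```

The longer cover lies flat on the ledges with each end under its lip, about 1 mm from centre by the side camera. It has been let go, the shorter cover was not touched, and I handed the job in at about 17 s on the robot's clock.

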